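Show where the die is kept

TASK

A new player is looking for the die in the dice niche: with a fingertip, gently push the half-open brass flap on the niche back until it leans past upright and stays there, then point straight down at the cube-shaped metal die lying in one of the niche's three wells. Hold the fingertips still over the middle of that die, about two centimetres above it and without touching it, for a good two seconds. Touch only the flap, and nothing else may be moved or lifted: leave the round bead and the pawn in the other wells, the die in the tray and everything else on the shelf as they are.

Things in the scene. Friction and masses are not known exactly. Their poses are not given: they have to be found in the camera images.
- niche: Fixed dark wooden case, 100 (x) x 150 (y) x 60 mm high, open at the top. Origin: centre of its underside; z up. Inside are three wells side by side along its y, at y = -46, 0 and +46 mm, 84 mm long in x, 42 to 45 mm wide, floor 24 mm above the underside, rim at 60 mm. The flap is hinged on its +x side, the side roughly away from the robot (the case may be turned up to 0.4 rad).
- hinge_mid (a point): Middle of the flap's hinge line: at x +46 mm, y 0, z +62 mm in the niche's frame; the hinge line runs along the niche's y. Its axes are the niche's.
- flap (a joint): Opening angle of the brass flap in rad: 0 lies shut over the wells, 1.57 stands upright, 2.3 is the stop, leaning far back. The flap is a plate 3 mm thick and 144 mm wide (along the niche's y) with a rolled free edge 8 mm thick; it starts half open, 0.85 to 1.2. Its stiff hinge keeps it wherever it is left; about 1 to 2 N square to the plate at the free edge moves it.
- flap_edge (a point): Middle of the flap's free, rolled edge (radius 4 mm), 88 mm from the hinge line; turns with the flap. When the flap is pushed here, let the finger rise with the edge, or the edge drags against it.
- die: Copper-coloured metal cube die, 22 mm, with round pips, loose (about 60 g), flat on the floor of one of the niche's wells, so its top lies 46 mm above the niche's underside. Origin: centre of its underside, z up. The thing to point at.
- die_center (a point): Centre of that die, 11 mm under its top.
- bead_center (a point): Centre of a violet glass bead, a ball of 20 mm diameter, loose in another well.
- pawn: Small turned wooden pawn, 20 mm diameter, 32 mm high, upright and loose in the remaining well. Origin: centre of its underside.
- tray: Low open ebony dice tray, 160 x 200 x 28 mm, on the right of the shelf. Origin: centre of its underside.
- tray_die_center (a point): Centre of a second cube die of 22 mm, just like the first, that lies in the tray; not the one to point at.
- tankard: Small pewter tankard, 72 mm diameter, 95 mm high, handle on its +y side. Origin: centre of its underside.
- troll: Painted resin troll figure on a round foot, about 75 mm high, 50 mm wide. Origin: centre of its underside.
- deck: Closed card box lying flat, 65 x 92 x 22 mm. Origin: centre of its underside.
Mind the look-alikes: they are no part of the job. Of the things shaped like the niche, the wooden one is meant.

How it is judged (in metres and radians):
On the way, in this order (a step that is already met when the one before it is completed fails the run):
1. the flap leans back past upright, let go (value of joint flap above 1.6 rad and velocity of joint flap below 0.05 rad/s and contact force between the fingers and niche below 0.1 N), for 0.2 s.
2. the tool points straight down at the die in the niche, just above it, and dwells there (value of joint flap above 1.6 rad and horizontal distance between the grasp point and die_center below 0.012 m and z of the grasp point in the frame of die_center between 0.026 and 0.066 m and angle between the grasp point's own z axis and vertical above 2.75 rad and contact force between the fingers and anything else below 0.1 N), for 1.8 s.
At the end, for the whole second after the job is handed in: Flap at rest past upright (over 1.6 rad). After opening it the tool point dwelt 1.8 s within 12 mm of the die's middle, pointing down within 22 degrees, 15 to 55 mm above its top, touching nothing. That die within 8 mm, bead and pawn 10 mm, all else 15 mm of their starts (value of joint flap above 1.6 rad and velocity of joint flap below 0.05 rad/s and linear speed of die below 0.02 m/s and distance of die_center from where it was at the start of the episode below 0.008 m and distance of each of bead_center, pawn from where it was at the start of the episode below 0.01 m and distance of each of tray_die_center, tankard, troll, deck, tray from where it was at the start of the episode below 0.015 m).
It fails at once if the die in the niche or the pawn is touched, or the bead is moved (contact force between any of the arm, the fingers and die above 0.2 N or contact force between any of the arm, the fingers and pawn above 0.2 N or distance of die_center from where it was at the start of the episode above 0.008 m or distance of any of pawn, bead_center from where it was at the start of the episode above 0.01 m).
It fails at once if the arm or gripper body, not the fingers, pushes the flap or niche (contact force between the arm and niche above 3 N).
It fails at once if the flap or niche is pushed roughly (over 25 N) (contact force between the fingers and niche above 25 N).
It fails at once if something else on the shelf is moved or lifted (distance of any of tray_die_center, tankard, troll, deck, tray from where it was at the start of the episode above 0.015 m).
It also fails if it takes over 48 s, if anything falls off the work surface, if the arm or the gripper's body presses on something with over 40 N, if the wrist force passes 120 N, or if a joint passes its speed limit or range.

ROBOT

A 6-joint arm with a two-finger parallel gripper is mounted at the origin on the work surface. World frame = base frame: x ahead of the robot, y to its left, z up, the work surface at z = 0. Lengths are in m, angles in degrees, forces in N, time in s.
With the tool pointing down it reaches from about 0.275 to 0.75 m from the base axis. Payload 10.2 kg.
Tool frame: the origin (TCP) lies between the finger pads, 19 mm behind the fingertips; this is the grasp point; z points along the fingers, y is the line along which they close (so a half turn about z gives the same grasp; the last joint's range is limited). The gripper opens to 88 mm and grips with 3 to 60 N. Pads are 18 mm wide; open, the fingers measure 123 mm over their backs; the gripper's body (75 mm by 187 mm) begins 45 mm behind the grasp point.
Start: joints at [-84.305, 17.928, 85.812, -0, 76.261, -12.8], TCP at [0.167, -0.498, 0.257] pointing down, gripper open.
Joint ranges: [-168.41, 168.41], [-55.51, 124.54], [10.69, 146.95], [-70.63, 250.63], [1, 178], [-165.06, 165.06]. Speed limits (degrees/s): [136.94, 136.94, 172.46, 180, 180, 180].

INTERFACE

Orientations are given as a 3x3 rotation matrix whose columns are the frame's x, y, z axes.
In Python, from workcell import manip gives the robot as it stands.
- The arm moves only by the tool step_arm, never from a script. Its argument "plan" is one flat list of numbers, 6 for each row, row after row: the shift along the tool's x, y, z in m, then the turn, a rotation vector about the tool's x, y, z in degrees. A call has 1 to 10 rows; each row shifts and turns the commanded pose from where the row before left it, along the tool's axes as they then stand; what a row does not reach is not made up. A row lasts 1/10 s, in which the tool goes at most 50 mm and 8.59 degrees, less where a joint would pass 70% of its speed; a pose out of reach is approached as far as the arm can. A call is refused whole if a number of a shift passes 0.05 or a number of a turn 8.59, either way. A call with a gripper value outside its range is refused whole. "fingers" is the opening, from 0 (shut) to 1 (fully open), set as the call begins (left out, the last holds). The fingers move at their own pace and stop on an object; the grip force is fixed at half the most. Time passes only in rows, so rows that do not move let the fingers close. It gives the time, the measured TCP pose, the force, the opening and the grip force at its end, in the units of the state.
- manip.state(): the state, without advancing time (a new reading comes with each control period).
- manip.camera(name): name is "scene" or "side" or "wrist"; returns (picture, depth): 400x640x3 uint8, red, green, blue; 400x640 float32, m along the optical axis (not along the pixel's ray), 0 where there is no reading.
- manip.camera_params(name): a dict with "camera_matrix" (3x3 intrinsics, pixels), "cam_to_world" (4x4, takes a point from camera to world coordinates); the wrist camera has in their place "T_tool_cam" (4x4, takes a point from camera to tool coordinates, whose origin is the TCP and whose axes are the flange's). Camera axes: x right, y down, z forward; pixel columns grow to the right and rows downward; lengths in m; the calibration is good to about 2 mm. The wrist camera is an equidistant fisheye: a pixel r from the principal point sees the ray r / f radians off the axis. A picture is of the moment at which its call begins: read the wrist's pose just before it. camera_params takes no time and is no camera call.
- manip.finish_job(): hands the job in; it is judged then, once.
The state is a dict: "clock": time; "joint_pos": joint angles; "joint_velocities": joint speeds; "effort": joint torques, N m; "ee_pos": TCP position; "tool_rot": TCP orientation; "ft_force": force on the tool from outside, world axes, zero at the start; "torque": the same for the moment, N m; "gripper_width": opening from 0.0 (shut) to 1.0 (fully open); "grasp_force": force on a finger pad.
Only numpy, scipy, OpenCV 4.12 (cv2) and the standard library are available. Lean on these libraries where they do the work, as an engineer would, in place of code of your own. Each camera call takes 0.05 s, during which the arm holds its last target. There are 200 camera calls.

## Working session

There is one attempt and no reset: what is moved stays moved. The work goes in short steps, Python scripts to look and compute and a tool call to move; the robot and the scene stay as the last step left them, time stands still between calls to the robot, and variables do not carry over. Pictures are saved under pics/ and viewed, at most 10 in all, crops included, and the job is handed in when it is done.

Besides the shell and the picture viewer there is one more tool, called as name(argument=value, ...), one argument or row to a line, values as JSON. step_arm: Moves the arm, as the interface text tells. Its arguments: {"type":"object","properties":{"plan":{"type":"array","items":{"type":"number"}},"fingers":{"type":"number"}},"required":["plan"]}

```bash
mkdir -p pics
cat > h.py <<'E'
import numpy as np, cv2
from workcell import manip
def snap(n,f):
    p,d=manip.camera(n); cv2.imwrite(f'pics/{f}.png',p[:,:,::-1]); np.save(f'pics/{f}.npy',d); return p,d
def world(n,d,u,v,r=1):
    c=manip.camera_params(n);K=c['camera_matrix'];T=c['cam_to_world']
    w=d[v-r:v+r+1,u-r:u+r+1];z=np.median(w[w>0])
    return (T@np.array([(u-K[0][2])/K[0][0]*z,(v-K[1][2])/K[1][1]*z,z,1]))[:3]
E
python3 - <<'E'
from h import *
a,_=snap('scene','s1');b,_=snap('side','d1')
for n in('scene','side'):
    print(np.round(manip.camera_params(n)['cam_to_world'],2))
print(manip.state())
print(manip.camera_params('wrist'))
E
```

```text
[[ 0.84  0.27 -0.46  1.04]
 [ 0.54 -0.47  0.7  -0.88]
 [-0.02 -0.84 -0.55  0.73]
 [ 0.    0.    0.    1.  ]]
[[-0.89 -0.35  0.29  0.17]
 [-0.46  0.67 -0.58  0.63]
 [ 0.01 -0.65 -0.76  0.89]
 [ 0.    0.    0.    1.  ]]
{'clock': 0.1, 'joint_pos': array([-8.43042055e+01,  1.79553268e+01,  8.58476332e+01,  8.46457555e-05,
        7.62617132e+01, -1.27999960e+01]), 'joint_velocities': array([-0.02377918, -0.06972776, -0.12816789,  0.01122181,  0.03326997,
       -0.02482574]), 'effort': array([ 2.33939201e-03, -4.02816367e+01, -2.52644169e+01,  6.95367646e-02,
        3.42496752e-02, -4.93993923e-05]), 'ee_pos': array([ 0.16651659, -0.49769054,  0.25693972]), 'tool_rot': array([[ 9.48347090e-01,  3.17234588e-01, -1.10597738e-04],
       [ 3.17234508e-01, -9.48346458e-01,  1.12332972e-03],
       [ 2.51474069e-04, -1.10039189e-03, -9.99999363e-01]]), 'ft_force': array([ 0.63504175, -1.0363756 , -0.0258214 ]), 'torque': array([ 0.00422302, -0.00447183,  0.02549995]), 'grasp_force': 0.0, 'gripper_width': 0.9997640929335011}
{'camera_matrix': array([[309.70691629,   0.        , 319.41893839],
       [  0.        , 309.70691629, 195.47745198],
       [  0.        ,   0.        ,   1.        ]]), 'T_tool_cam': array([[-3.73694825e-07, -9.61529616e-01, -2.74701289e-01,
         6.97734135e-02],
       [ 9.99999366e-01,  3.09079439e-04, -1.08322291e-03,
        -1.22505836e-03],
       [ 1.12645543e-03, -2.74701115e-01,  9.61529006e-01,
        -1.27665524e-01],
       [ 0.00000000e+00,  0.00000000e+00,  0.00000000e+00,
         1.00000000e+00]])}
```

View pics/s1.png

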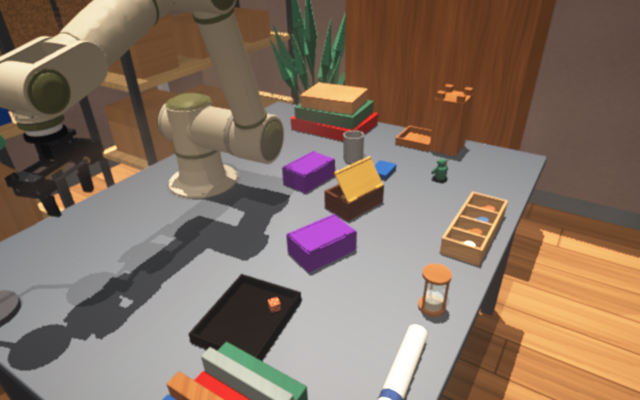

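View pics/d1.png

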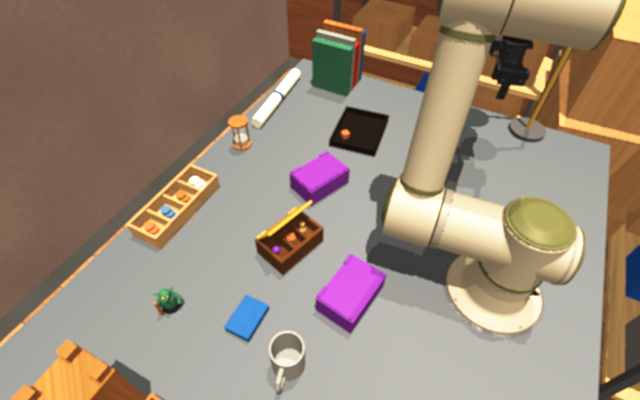

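The scene view shows the dark wooden niche with its brass flap at about (355,198), and the side view shows it at about (290,240). The look-alikes are two purple boxes (scene (308,171) and (322,242)) and a light-wood box at the right edge. Only the dark wooden case with the flap fits the description. The tray die is at scene (274,304). I'll confirm this in an enlarged crop.

Run:
```python
from h import *
a=cv2.imread('pics/d1.png')[190:280,245:335];b=cv2.imread('pics/s1.png')[145:225,315:395]
cv2.imwrite('pics/c1.png',np.hstack([cv2.resize(a,(450,450),interpolation=2),cv2.resize(b,(350,450),interpolation=2)]))
D=np.load('pics/d1.npy')
c=manip.camera_params('side');K=c['camera_matrix'];T=c['cam_to_world']
v,u=np.mgrid[190:285,245:335];z=D[v,u]
P=np.stack([(u-K[0][2])/K[0][0]*z,(v-K[1][2])/K[1][1]*z,z,z*0+1],-1)@T.T
img=a
hsv=cv2.cvtColor(cv2.imread('pics/d1.png')[190:285,245:335],40)
m=(z>0)&(P[...,2]>.05)&(P[...,2]<.068)
X=P[m][:,:2].astype(np.float32);print(len(X),cv2.minAreaRect(X), cv2.boxPoints(cv2.minAreaRect(X)))
f=(P[...,2]>.072)&(z>0);Q=P[f][:,:3];print(len(Q),Q.min(0),Q.max(0))
cc=Q.mean(0);U,S,V=np.linalg.svd(Q-cc);print(cc,S,V)
```

```text
830 ((0.5055602788925171, 0.12379133701324463), (0.18324850499629974, 0.31508520245552063), 35.09125900268555) [[ 0.34002173  0.20002562]
 [ 0.5211581  -0.0577889 ]
 [ 0.6710988   0.04755706]
 [ 0.48996246  0.30537158]]
307 [0.47893147 0.04908843 0.0725316 ] [0.56301281 0.19470436 0.13803415]
[0.51535405 0.12707791 0.11753749] [0.7507962  0.4721402  0.03086168] [[ 0.29757014  0.95435593 -0.02562769]
 [ 0.59160719 -0.20539985 -0.77962288]
 [-0.74930164  0.21683096 -0.62572469]]
```

View pics/c1.png

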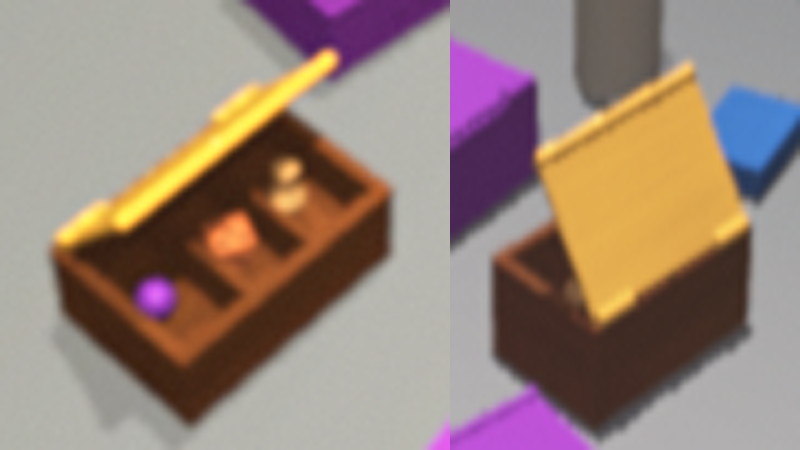

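The crop confirms the target. The copper cube is in the middle well at side (291,237), the bead is in the left well at (276,249) and the pawn is in the right well at (303,227). Next I'll fit the niche frame.

Run:
```python
from h import *
D=np.load('pics/d1.npy')
for n,(u,v) in dict(die=(291,236),die2=(290,238),bead=(276,249),pawn=(303,227),cornF=(283,261),cornR=(321,228),cornL=(258,241),edgeR=(309,203),edgeL=(270,231)).items(): print(n,np.round(world('side',D,u,v),3))
S=np.load('pics/s1.npy')
for n,(u,v) in dict(hL=(344,200),hR=(381,185),eL=(336,172),eR=(361,159),mid=(357,180)).items(): print(n,np.round(world('scene',S,u,v),3))
```

```text
die [0.508 0.118 0.045]
die2 [0.508 0.125 0.045]
bead [0.523 0.169 0.042]
pawn [0.497 0.075 0.04 ]
cornF [0.483 0.201 0.059]
cornR [0.446 0.068 0.059]
cornL [0.569 0.18  0.06 ]
edgeR [0.484 0.063 0.134]
edgeL [0.537 0.166 0.106]
hL [0.52  0.044 0.062]
hR [0.575 0.169 0.064]
eL [0.484 0.06  0.135]
eR [0.395 0.385 0.01 ]
mid [0.527 0.106 0.099]
```

step_arm(
  plan=[0,0,0,0,0,7.08,0,0,0,0,0,7.08,0,0,0,0,0,7.08,0,0,0,0,0,7.08,0,0,0,0,0,7.08,0.0047,-0.0346,0,0,0,0,0.0047,-0.0346,0,0,0,0,0.0047,-0.0346,0,0,0,0,0.0047,-0.0346,0,0,0,0,0.0047,-0.0346,0,0,0,0],
  fingers=0,
)

```text
clock: 1.1
ee_pos: [0.2396, -0.3377, 0.2572]
tool_rot: [[0.957, -0.291, -0.0], [-0.291, -0.957, 0.0], [-0.0, -0.0, -1.0]]
ft_force: [0.5, -0.6, 0.0]
gripper_width: 0.116
grasp_force: 0.0
```

step_arm(
  plan=[0.0047,-0.0346,0,0,0,0,0.0047,-0.0346,0,0,0,0,0.0047,-0.0346,0,0,0,0,0.0047,-0.0346,0,0,0,0,0.0047,-0.0346,0,0,0,0,0.0047,-0.0346,0,0,0,0,0.0047,-0.0346,0,0,0,0,0.0047,-0.0346,0,0,0,0,0.0047,-0.0346,0,0,0,0,0.0047,-0.0346,0,0,0,0],
)

```text
clock: 2.1
ee_pos: [0.3851, -0.0203, 0.2573]
tool_rot: [[0.957, -0.291, -0.0], [-0.291, -0.957, 0.0], [-0.0, 0.0, -1.0]]
ft_force: [-0.4, -0.5, -1.4]
gripper_width: 0.005
grasp_force: 0.0
```

step_arm(
  plan=[0.0047,-0.0346,0,0,0,0,0.0047,-0.0346,0,0,0,0,0.0047,-0.0346,0,0,0,0,0.0047,-0.0346,0,0,0,0,0.0047,-0.0346,0,0,0,0,0,0,0,0,0,0,0,0,0,0,0,0],
)

```text
clock: 2.8
ee_pos: [0.4574, 0.1371, 0.257]
tool_rot: [[0.957, -0.29, -0.001], [-0.29, -0.957, -0.0], [-0.001, 0.001, -1.0]]
ft_force: [-0.2, -0.1, -0.3]
gripper_width: 0.005
grasp_force: 0.0
```

Run:
```python
from h import *
s=manip.state();print(s['clock'],s['ee_pos'],s['tool_rot'].round(4),s['gripper_width'])
np.savez('pics/w1s.npz',p=s['ee_pos'],R=s['tool_rot']);snap('wrist','w1')
```

```text
2.8 [0.45741582 0.13705405 0.25695037] [[ 9.572e-01 -2.895e-01 -1.200e-03]
 [-2.895e-01 -9.572e-01 -3.000e-04]
 [-1.000e-03  6.000e-04 -1.000e+00]] 0.005073833477191525
```

View pics/w1.png

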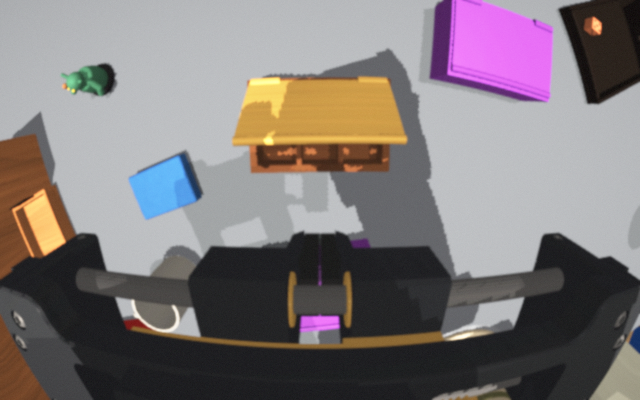

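step_arm(
  plan=[0,0,0.026,0,0,0,0,0,0.026,0,0,0,0,0,0.026,0,0,0,0,0,0.026,0,0,0,0,0,0.026,0,0,0,0.01,0,0,0,0,0,0.01,0,0,0,0,0,0.004,0,0,0,0,0,0,0,0,0,0,0],
)

```text
clock: 3.75
ee_pos: [0.4818, 0.1294, 0.1286]
tool_rot: [[0.957, -0.292, 0.002], [-0.292, -0.957, 0.0], [0.002, -0.001, -1.0]]
ft_force: [-0.3, -0.3, -0.4]
gripper_width: 0.004
grasp_force: 0.0
```

step_arm(
  plan=[0.004,0,0,0,0,0,0.004,0,-0.001,0,0,0,0.004,0,-0.003,0,0,0,0.004,0,-0.003,0,0,0,0.004,0,-0.003,0,0,0,0.004,0,-0.002,0,0,0],
)

```text
clock: 4.35
ee_pos: [0.504, 0.1229, 0.1398]
tool_rot: [[0.957, -0.291, 0.0], [-0.291, -0.957, 0.0], [0.0, -0.0, -1.0]]
ft_force: [-2.0, 1.4, 0.8]
gripper_width: 0.002
grasp_force: 0.9
```

Run:
```python
from h import *
s=manip.state();print(s['clock'],s['ee_pos'],s['ft_force'])
a,_=snap('side','d2');b,_=snap('scene','s2')
cv2.imwrite('pics/c2.png',np.hstack([cv2.resize(a[170:290,235:355,::-1],(400,400)),cv2.resize(b[115:235,300:420,::-1],(400,400))]))
```

```text
4.35 [0.50403083 0.1228536  0.1397864 ] [-1.96986695  1.40275427  0.83489139]
```

View pics/c2.png

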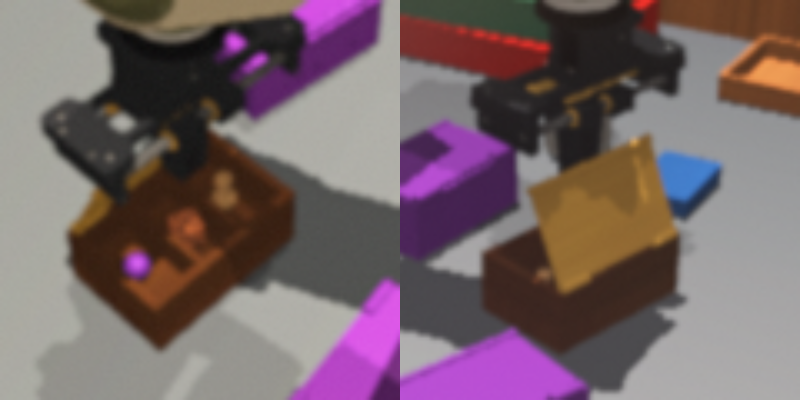

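The fingertip is touching the flap below its free edge with about 2.4 N, and the flap is swinging up. I'll keep pushing.

step_arm(
  plan=[0.005,0,-0.002,0,0,0,0.005,0,-0.002,0,0,0,0.005,0,-0.001,0,0,0,0.005,0,-0.001,0,0,0,0.005,0,0,0,0,0,0.005,0,0,0,0,0,0.005,0,0,0,0,0,0.005,0,0,0,0,0],
)

```text
clock: 5.25
ee_pos: [0.5423, 0.1111, 0.1453]
tool_rot: [[0.957, -0.291, -0.0], [-0.291, -0.957, -0.0], [-0.0, 0.0, -1.0]]
ft_force: [-0.5, 0.8, 0.6]
gripper_width: 0.001
grasp_force: 0.4
```

step_arm(
  plan=[0.005,0,0,0,0,0,0.005,0,0,0,0,0,0.005,0,0,0,0,0,0.005,0,0,0,0,0,0.005,0,0,0,0,0,0,0,0,0,0,0],
)

```text
clock: 5.85
ee_pos: [0.5664, 0.1038, 0.1455]
tool_rot: [[0.957, -0.291, 0.001], [-0.291, -0.957, -0.0], [0.001, -0.0, -1.0]]
ft_force: [-0.4, 0.0, -0.1]
gripper_width: 0.004
grasp_force: 0.0
```

Run:
```python
from h import *
s=manip.state();print(s['clock'],s['ee_pos'],s['ft_force'])
a,_=snap('side','d3');b,d=snap('scene','s3')
cv2.imwrite('pics/c3.png',np.hstack([cv2.resize(a[170:290,235:355,::-1],(400,400)),cv2.resize(b[115:235,300:420,::-1],(400,400))]))
```

```text
5.85 [0.56643825 0.10376003 0.14545181] [-0.403037    0.04015045 -0.14858988]
```

View pics/c3.png

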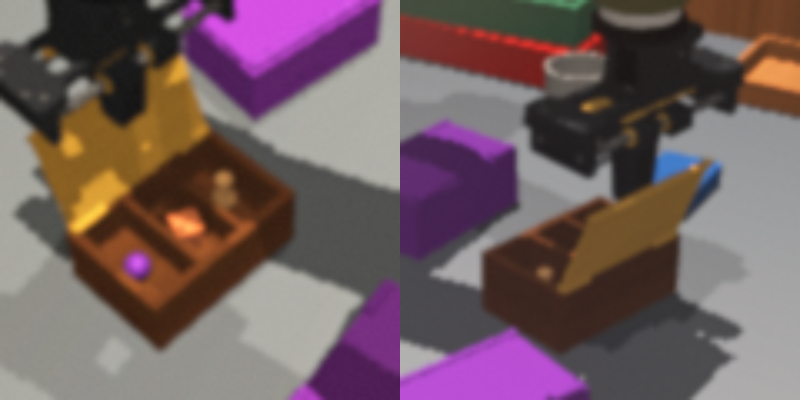

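The flap now leans past upright (about 1.85 rad) and holds itself with no contact force. I'll back off and measure the die from the now unobstructed side view and from the wrist.

step_arm(
  plan=[-0.01,0,0,0,0,0,-0.02,0,0,0,0,0,-0.02,0,0,0,0,0,-0.01,0,0,0,0,0,0,0,0,0,0,0,0,0,0,0,0,0],
)

```text
clock: 6.55
ee_pos: [0.5088, 0.1214, 0.1457]
tool_rot: [[0.957, -0.291, 0.001], [-0.291, -0.957, -0.0], [0.001, -0.0, -1.0]]
ft_force: [0.3, 0.8, -0.3]
gripper_width: 0.007
grasp_force: 0.0
```

Run:
```python
from h import *
a=cv2.imread('pics/d3.png');D=np.load('pics/d3.npy')
c=manip.camera_params('side');K=c['camera_matrix'];T=c['cam_to_world']
def cloud(D):
    v,u=np.mgrid[0:400,0:640];z=D
    return np.stack([(u-K[0][2])/K[0][0]*z,(v-K[1][2])/K[1][1]*z,z,z*0+1],-1)@T.T
P=cloud(D);m=np.zeros(D.shape,bool);m[225:250,278:300]=1
t=m&(P[...,2]>.041)&(P[...,2]<.051);Q=P[t]
n,l,st,ce=cv2.connectedComponentsWithStats(t.astype(np.uint8))
for i in range(1,n):
  q=P[l==i]
  if len(q)>5: print(len(q),ce[i],q.mean(0)[:3],cv2.minAreaRect(q[:,:2].astype(np.float32)))
s=manip.state();p,R=s['ee_pos'],s['tool_rot'];print(s['clock'],p)
w,dw=snap('wrist','w2');b,d=snap('side','d4')
P=cloud(d);f=(P[...,2]>.08)&(P[...,2]<.155);f[:170]=0;f[290:]=0;f[:,:235]=0;f[:,355:]=0
h=P[...,:2]-[.510,.1206];x=h@[.957,-.29];y=h@[.29,.957];g=f&(x>.046)&(abs(y)<.075)
print('flap',g.sum(),np.polyfit(P[g][:,2]-.062,x[g]-.046,1))
cw=manip.camera_params('wrist');M=cw['T_tool_cam'];k=cw['camera_matrix']
for n,pt in dict(die=(.508,.121,.046),pawn=(.497,.075,.04)).items():
  q=np.linalg.inv(M)@np.r_[R.T@(np.array(pt)-p),1];th=np.arctan2(np.hypot(q[0],q[1]),q[2]);r=np.hypot(q[0],q[1])
  print(n,k[0,2]+k[0,0]*th*q[0]/r,k[1,2]+k[0,0]*th*q[1]/r)
cv2.imwrite('pics/c4.png',np.hstack([cv2.resize(b[170:290,235:355,::-1],(400,400)),cv2.resize(w[120:280,240:400,::-1],(400,400))]))
```

```text
13 [280.15384615 226.61538462] [0.54874939 0.10569694 0.04579535] ((0.5486515164375305, 0.10517856478691101), (0.01747325249016285, 0.0026408766862004995), 74.77854919433594)
30 [292.36666667 229.9       ] [0.51482486 0.1000154  0.04577489] ((0.5163727402687073, 0.09903673827648163), (0.0029333927668631077, 0.052837226539850235), 72.75531768798828)
64 [290.53125 236.9375 ] [0.50788285 0.12165505 0.04519008] ((0.5085440278053284, 0.12039422243833542), (0.021364932879805565, 0.024279166013002396), 61.97066116333008)
26 [285.11538462 244.        ] [0.50893075 0.14766914 0.04572502] ((0.5110511183738708, 0.1467878520488739), (0.002182880649343133, 0.04900779947638512), 73.7567138671875)
6.55 [0.50882283 0.12140552 0.14573049]
flap 279 [ 0.39897295 -0.00235464]
die 321.1838161862806 201.56296418157098
pawn 380.56674396664664 195.86055547138653
```

View pics/c4.png

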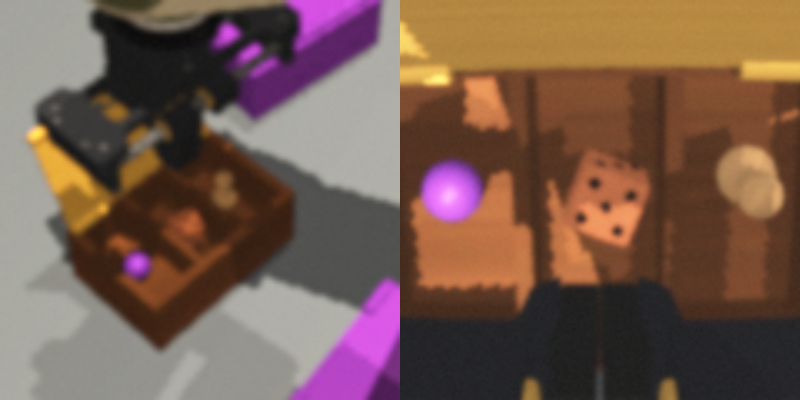

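The wrist view shows the die's top at pixel (323,203), within 2 mm of the predicted (321,202). The flap is at about 1.95 rad. I'll lower the tool 60 mm and dwell.

step_arm(
  plan=[0,0,0.012,0,0,0,0,0,0.012,0,0,0,0,0,0.012,0,0,0,0,0,0.012,0,0,0,0,0,0.008,0,0,0,0,0,0.004,0,0,0,0,0,0,0,0,0,0,0,0,0,0,0,0,0,0,0,0,0,0,0,0,0,0,0],
)

```text
clock: 7.65
ee_pos: [0.5086, 0.1215, 0.0858]
tool_rot: [[0.957, -0.291, 0.001], [-0.291, -0.957, 0.0], [0.001, -0.0, -1.0]]
ft_force: [-0.1, -0.9, 0.1]
gripper_width: 0.006
grasp_force: 0.0
```

step_arm(
  plan=[0,0,0,0,0,0,0,0,0,0,0,0,0,0,0,0,0,0,0,0,0,0,0,0,0,0,0,0,0,0,0,0,0,0,0,0,0,0,0,0,0,0,0,0,0,0,0,0,0,0,0,0,0,0,0,0,0,0,0,0],
)

```text
clock: 8.65
ee_pos: [0.5084, 0.1215, 0.0854]
tool_rot: [[0.957, -0.291, -0.0], [-0.291, -0.957, 0.0], [-0.0, 0.0, -1.0]]
ft_force: [0.3, -0.2, 0.2]
gripper_width: 0.005
grasp_force: 0.0
```

step_arm(
  plan=[0,0,0,0,0,0,0,0,0,0,0,0,0,0,0,0,0,0,0,0,0,0,0,0,0,0,0,0,0,0,0,0,0,0,0,0,0,0,0,0,0,0,0,0,0,0,0,0,0,0,0,0,0,0,0,0,0,0,0,0],
)

```text
clock: 9.65
ee_pos: [0.5084, 0.1215, 0.0854]
tool_rot: [[0.957, -0.291, -0.0], [-0.291, -0.957, 0.0], [-0.0, 0.0, -1.0]]
ft_force: [-0.0, 0.5, 0.2]
gripper_width: 0.004
grasp_force: 0.0
```

step_arm(
  plan=[0,0,0,0,0,0,0,0,0,0,0,0,0,0,0,0,0,0,0,0,0,0,0,0,0,0,0,0,0,0],
)

```text
clock: 10.15
ee_pos: [0.5084, 0.1214, 0.0854]
tool_rot: [[0.957, -0.291, -0.0], [-0.291, -0.957, -0.0], [-0.0, 0.0, -1.0]]
ft_force: [-0.0, 0.7, -0.1]
gripper_width: 0.005
grasp_force: 0.0
```

```bash
python3 -c "
from workcell import manip
print(manip.finish_job())"
```

```text
the job is handed in; nothing more can be done
None
```

The flap was pushed back to about 1.95 rad and stays there, the closed fingertips then held about 2 cm above the copper die in the middle well for more than 2 s with no contact seen, and the job is handed in (no verdict was returned).

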